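# Restocking the shadow-cut airway tray with laryngoscope handle and blade

## Robot

A 6-joint arm with a two-finger parallel gripper is mounted at the origin on a cart in front of the work surface, level with it; the furniture and walls round the work are solid. World frame = base frame: x ahead of the robot, y to its left, z up, the work surface at z = 0. Lengths are in m, angles in rad, forces in N, time in s.
With the tool pointing down it reaches from about 0.325 to 0.9 m from the base axis. Payload 6.1 kg.
Tool frame: the origin (TCP) lies midway between the tips of the shut fingers; the grasp point (between the pads) lies 19 mm behind it; z points along the fingers, y is the line along which they close (so a half turn about z gives the same grasp; the last joint's range is limited). The gripper opens to 85 mm and grips with 20 to 120 N. Pads are 22 mm wide; open, the fingers measure 114 mm over their backs; the gripper's body (76 mm by 85 mm) begins 54 mm behind the grasp point. The pads swing forward as they close: fully open they stand 13 mm farther back than shut.
Start: joints at [-1.468, 0.22, 1.526, -0, 1.395, -0.126], TCP at [0.142, -0.609, 0.231] pointing down, gripper open.
Joint ranges: [-2.98, 2.98], [-0.91, 2.08], [0.09, 2.57], [-1.24, 4.39], [0.2, 2.65], [-2.68, 2.68]. Speed limits (rad/s): [2.57, 2.57, 3.01, 3.14, 3.14, 3.14].

## Interface

Orientations are given as [roll, pitch, yaw] about the fixed x, y, z axes, in that order (R = Rz(yaw) Ry(pitch) Rx(roll)).
In Python, from plant import movep, move_l, set_joints, gripper_to, hold, inverse_kinematics, observe, get_image, get_calibration, Unreachable, job_done gives the robot as it stands. Calls block until the motion is done:
- movep(position, orientation): joint-space move of the TCP to a pose.
- move_l(position, feed=0.15, rotation=None, max_force=None): straight line of the TCP; rotation=None keeps the orientation; feed is the mean speed in m/s. With max_force (N) it stops when the force on the tool has changed by that much, and returns True; else False.
- set_joints(angles): joint-space move.
- gripper_to(opening, f_grip=None): finger opening in m; f_grip is the grip in N (None keeps the last); returns when the fingers have stopped.
- hold(seconds).
- inverse_kinematics(position, orientation): joint angles nearest the present ones, or None.
- observe(): the state.
- get_image(name): name is "scene" or "top" or "wrist"; returns (picture, depth): 420x560x3 uint8, red, green, blue; 420x560 float32, m along the optical axis (not along the pixel's ray), 0 where there is no reading.
- get_calibration(name): a dict with "intrinsics" (3x3 intrinsics, pixels), "world_from_camera" (4x4, takes a point from camera to world coordinates). Camera axes: x right, y down, z forward; pixel columns grow to the right and rows downward; lengths in m; the calibration is good to about 2 mm. The wrist camera is an equidistant fisheye: a pixel r from the principal point sees the ray r / f radians off the axis. A picture is of the moment at which its call begins: read the wrist's pose just before it. get_calibration takes no time and is no camera call; for the wrist camera it gives the pose at the moment of the call.
A pose or a line that the arm cannot do raises Unreachable and nothing moves.
- job_done(): hands the job in; it is judged then, once.
The state is a dict: "time_s": time; "q": joint angles; "joint_velocities": joint speeds; "joint_torque": joint torques, N m; "eef_pos": TCP position; "tcp_rot": TCP orientation; "ft_force": force on the tool from outside, world axes, zero at the start; "torque": the same for the moment, N m; "opening": finger opening in m; "grasp_force": force on a finger pad.
Only numpy, scipy, OpenCV 4.12 (cv2) and the standard library are available. Lean on these libraries where they do the work, as an engineer would, in place of code of your own. Each camera call takes 0.05 s, during which the arm holds its last target. There are 200 camera calls.

## Task

Make the airway tray complete again. Take the clean laryngoscope handle out of its drying cup, park it on the sloping white rest and let go so that you can take it again from the side, then lay it flat in its cut-out in the tray and press it fully home under both pairs of spring clips; also lay in the blade whose outline matches the other empty cut-out, flat on the floor of the cut-out. Leave the other blade and the things round about where they are.

Things in the scene. Friction and masses are not known exactly. Their poses are not given: they have to be found in the camera images.
- handle: steel laryngoscope handle, dark grooved grip: cylinder 28 mm in diameter and 130 mm long, with a thinner stub (18 mm in diameter, 15 mm long) on its head end; 0.25 kg. Origin: centre of the flat foot face (the end without stub); its z axis runs along the handle from foot to head. It starts standing upright in the cup, head up, its lowest 50 mm inside the cup
- cup: fixed steel drying cup, 59 mm tall, 38 mm outside diameter, 31.6 mm bore, on a 72 mm disc; inner floor at 9 mm. Origin: centre of its underside; z up
- rest: fixed white sloping rest, base 66 (x) by 124 mm (y). A handle lies on it at 45 degrees, rising to the rest's +y, in two V-yokes (36 mm wide, 8 mm thick, middles 34 and 84 mm up from a stop plate for the foot). Between the yokes fingers can straddle the handle: only a 22 mm thick web is there, 26 mm below its axis. Origin: under the rest on the worktop; z up
- rest_foot (a point): where the centre of the handle's foot face is when the handle lies on the rest against the stop: 55 mm towards -y of the rest's origin, 36 mm up; axes as the rest's. The handle's z axis then points along (0, 0.707, 0.707) in these axes
- tray: fixed shadow-cut tray, 182 by 182 mm: black foam, top 28 mm above the worktop; pale floor of the cut-outs at 6 mm. Cut-outs run along its y: on the +x side the handle's, on the -x side the curved blade's (2 mm wider than the blade all round; notches for fingers to 38 mm each side of the heel, 32 mm long). Two spare cells lie fixed in a third pocket. Origin: centre of the underside; z up
- tray_handle (a point): where the centre of the handle's foot face is when the handle is fully home: tray (40, -68, 20) mm; axes as the tray's; the head then points to +y. The cut-out is 31.6 mm wide and 134 mm long, narrowing to 23 mm for the stub; notches for fingers reach 40 mm each side of its axis, 34 mm long, centred 60 mm from the foot
- tray_blade (a point): where the curved blade's origin is when it is fully home: tray (-42, -58, 6) mm, on the floor of the cut-out; axes as the tray's and as the seated blade's
- curved_blade: steel laryngoscope blade lying on its side on the worktop: block-shaped heel 20 mm (x) by 26 mm (y) and 18 mm tall, from which a thin tongue 15 mm tall runs to y = +120 mm, bending in an even curve towards +x (24 mm at its tip), with a low flange on its +x side; 0.09 kg. Origin: centre of the heel's underside; z up. Grip it across the heel's 20 mm
- straight_blade: the same kind of blade with a straight tongue; it fits no cut-out of this tray and stays where it lies. Origin and axes as for the curved blade
- stapler: small stapler, 116 mm long, 37 mm tall, a bystander; origin beneath its middle
- sanitiser: pump bottle, 184 mm tall, a bystander; origin beneath its middle
- med_bottle: small screw-cap bottle, 46 mm in diameter, 85 mm tall, a bystander; origin beneath its middle
- tray_clips (a point): middle between the two pairs of sprung steel clip jaws over the handle's cut-out, level with their lips (28 mm above the worktop); the pairs stand 40 mm either way along y (20 and 100 mm from the foot) and gape 23 mm. A handle merely laid in stops about 15 mm too high; pressing it past the clips takes about 8 to 15 N
- label_printer: fixed label printer between the two working areas, 264 mm (x) by 217 mm (y), 168 mm tall: carry things over it. Origin: on the worktop beneath it. Also fixed: a monitor taller than 0.3 m beyond and to the right of the rest (more than 0.6 m ahead of the base), a ledge 0.30 to 0.34 m high along the back (from 0.72 m ahead), a wall 0.42 m to the left

How it is judged:
By the outcome, as a careful person would: the job done as asked, in the order asked, and still so for the second after the job is handed in, with the robot touching nothing.
It also fails if it takes over 72 s, if anything falls off the work surface, if the arm or the gripper's body presses on something with over 40 N, if the wrist force passes 120 N, or if a joint passes its speed limit or range.

## Working session

There is one attempt and no reset: what is moved stays moved. The work goes in short steps, each a Python script; the robot and the scene stay as the last script left them, time stands still between calls to the robot, and variables do not carry over. Pictures are saved under pics/ and viewed, at most 11 in all, crops included, and the job is handed in when it is done.

```bash
ls; mkdir -p pics
python3 - <<'E'
from plant import *
import cv2,numpy as np
for n in ["scene","top"]:
    im,d=get_image(n); c=get_calibration(n)
    np.savez(f"{n}.npz",im=im,d=d,K=c["intrinsics"],T=c["world_from_camera"])
    cv2.imwrite(f"pics/{n}.png",cv2.cvtColor(im,cv2.COLOR_RGB2BGR))
    print(n,c,(d>0).mean())
print(observe())
E
```

```text
pics
scene {'intrinsics': array([[471.3145979 ,   0.        , 282.05347973],
       [  0.        , 471.3145979 , 207.90991399],
       [  0.        ,   0.        ,   1.        ]]), 'world_from_camera': array([[ 0.99987739,  0.01527468, -0.00344878,  0.48976057],
       [ 0.01174003, -0.58547912,  0.81060248, -1.10177084],
       [ 0.0103625 , -0.81054357, -0.58558666,  0.80547372],
       [ 0.        ,  0.        ,  0.        ,  1.        ]])} 0.9959736394557823
top {'intrinsics': array([[486.99249249,   0.        , 278.12512795],
       [  0.        , 486.99249249, 206.382099  ],
       [  0.        ,   0.        ,   1.        ]]), 'world_from_camera': array([[-0.05067004, -0.97537622,  0.21464804,  0.18797542],
       [-0.99870663,  0.04858233, -0.01499409, -0.04370473],
       [ 0.00419678, -0.21513017, -0.97657636,  1.47182449],
       [ 0.        ,  0.        ,  0.        ,  1.        ]])} 0.9959268707482993
{'time_s': 0.1, 'q': array([-1.46809792e+00,  2.21162116e-01,  1.52749002e+00, -2.24522684e-06,
        1.39471731e+00, -1.26096546e-01]), 'joint_velocities': array([-0.0010006 , -0.00179312, -0.00436959,  0.00120691,  0.00013426,
        0.00017167]), 'joint_torque': array([ 1.58084931e-04, -4.98245859e+01, -3.90546513e+01, -2.55359564e-04,
        5.67278388e-03,  1.01688394e-05]), 'eef_pos': array([ 0.14169363, -0.60816458,  0.23030298]), 'tcp_rot': array([-3.13982970e+00, -2.21260905e-04,  2.28795153e-01]), 'ft_force': array([ 0.58860217, -0.11502559, -0.22341931]), 'torque': array([ 0.03811278,  0.01155935, -0.00077925]), 'grasp_force': 0.0, 'opening': 0.08558058573882207}
```

View pics/top.png

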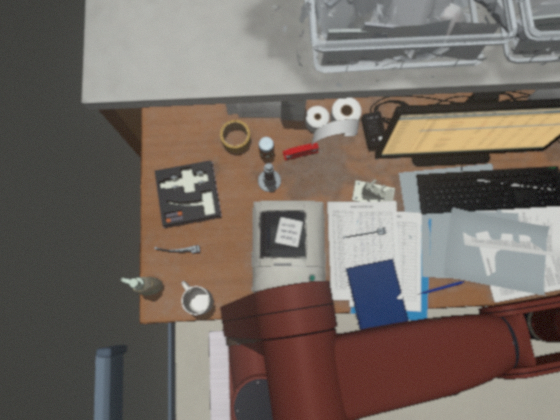

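View pics/scene.png

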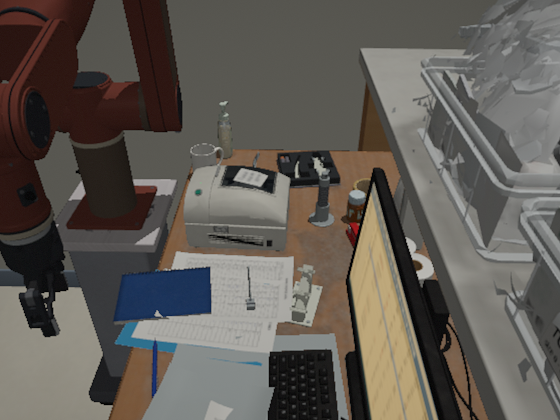

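The top view (+x up, +y left) shows the tray at (187,195), handle and cup at (269,180), rest at (375,190), and blades at (178,249) and (365,233). The label printer is at (288,240), bottle at (266,145), stapler at (300,152) and sanitiser at (142,287). Next I'll get coarse positions and take wrist close-ups.

```bash
cat > h.py <<'E'
import numpy as np, cv2
from plant import *
def cloud(n):
    z=np.load(n+".npz"); d=z["d"]; K=z["K"]; T=z["T"]
    v,u=np.indices(d.shape); P=np.stack([(u-K[0,2])/K[0,0]*d,(v-K[1,2])/K[1,1]*d,d],-1)
    return P@T[:3,:3].T+T[:3,3]
def snap(n):
    c=get_calibration("wrist"); im,d=get_image("wrist")
    np.savez(n+".npz",im=im,d=d,K=c["intrinsics"],T=c["world_from_camera"])
    cv2.imwrite(f"pics/{n}.png",cv2.cvtColor(im,cv2.COLOR_RGB2BGR)); return im
def rays(z,uv):
    K=z["K"];T=z["T"]; uv=np.atleast_2d(np.asarray(uv,float))
    a=(uv-K[:2,2])/[K[0,0],K[1,1]]; r=np.linalg.norm(a,axis=1,keepdims=True)
    s=np.where(r>1e-9,np.sin(r)/np.maximum(r,1e-9),1)
    return T[:3,3],np.hstack([a*s,np.cos(r)])@T[:3,:3].T
def toz(z,uv,h):
    o,d=rays(z,uv); return o+d*((h-o[2])/d[:,2:])
def project(z,P):
    T=z["T"];K=z["K"];p=(np.atleast_2d(P)-T[:3,3])@T[:3,:3]
    n=np.linalg.norm(p[:,:2],axis=1); th=np.arctan2(n,p[:,2])
    return p[:,:2]/n[:,None]*th[:,None]*[K[0,0],K[1,1]]+K[:2,2]
def ortho(z,c,half,h,res=0.0005):
    """view rectified onto plane z=h; image up=+x, left=+y. half=(hx,hy)"""
    ny=int(2*half[1]/res); nx=int(2*half[0]/res)
    X=c[0]+half[0]-np.arange(nx)*res; Y=c[1]+half[1]-np.arange(ny)*res
    XX,YY=np.meshgrid(X,Y,indexing="ij")
    uv=project(z,np.stack([XX,YY,np.full_like(XX,h)],-1).reshape(-1,3)).reshape(nx,ny,2).astype(np.float32)
    return cv2.remap(z["im"],uv[...,0],uv[...,1],cv2.INTER_LINEAR)
E
python3 - <<'E'
from h import *
P=cloud("top")
for n,u,v in [("tray",187,195),("traycorners",157,170),("",211,163),("",219,219),("",164,227),("handle",269,170),("rest",375,190),("bladeL heel",197,250),("bladeL tip",157,249),("bladeR heel",382,231),("bladeR tip",343,236),("printer",288,240),("pr",254,203),("pr",322,203),("bottle",266,145),("sanit",135,284),("mug",195,300),("tape",235,134),("ledge",150,100),("monitor",400,110)]:
    print(n,P[v,u].round(3))
d=np.load("top.npz")["d"]
m=(abs(P[...,0]-P[180,269,0])<.08)&(abs(P[...,1]-P[180,269,1])<.06)&(P[...,2]>.1)&(P[...,2]<.2)
print("tall near cup",m.sum(),np.median(P[m],0),P[m].max(0))
c=get_calibration("wrist"); o=observe()
from scipy.spatial.transform import Rotation as R
Rt=R.from_euler("xyz",o["tcp_rot"]).as_matrix(); T=c["world_from_camera"]
print(c["intrinsics"], "cam in tool",Rt.T@(T[:3,3]-o["eef_pos"]),"\n",Rt.T@T[:3,:3])
for p in [(.5,.22,.3),(.5,.04,.3),(.55,-.17,.3),(.45,-.17,.3)]:
  for y in [0,np.pi/2,-np.pi/2]: print(p,y,inverse_kinematics(p,[np.pi,0,y]))
E
```

```text
tray [0.555 0.21  0.027]
traycorners [0.641 0.303 0.021]
 [0.653 0.135 0.029]
 [ 0.481  0.118 -0.002]
 [ 0.465  0.287 -0.004]
handle [ 0.587 -0.044  0.144]
rest [ 0.535 -0.358  0.056]
bladeL heel [0.386 0.184 0.016]
bladeL tip [0.396 0.305 0.008]
bladeR heel [ 0.416 -0.377  0.013]
bladeR tip [ 0.408 -0.258  0.007]
printer [ 0.381 -0.086  0.165]
pr [0.501 0.004 0.108]
pr [ 0.491 -0.191  0.108]
bottle [ 0.684 -0.038  0.083]
sanit [0.282 0.321 0.183]
mug [0.239 0.193 0.01 ]
tape [ 0.758  0.06  -0.007]
ledge [0.724 0.244 0.341]
monitor [ 0.657 -0.37   0.365]
tall near cup 111 [ 0.58908202 -0.04287174  0.13860925] [0.60589413 0.00384448 0.15818751]
[[325.1922621    0.         278.08633933]
 [  0.         325.1922621  204.10860599]
 [  0.           0.           1.        ]] cam in tool [ 0.0733435  -0.00035555 -0.14281511] 
 [[ 9.80294898e-04 -9.56860921e-01 -2.90544691e-01]
 [ 9.99998539e-01  1.34479003e-03 -1.05485857e-03]
 [ 1.40007455e-03 -2.90543233e-01  9.56860841e-01]]
(0.5, 0.22, 0.3) 0 [ 2.70118169e-01 -5.86293674e-03  1.64336835e+00 -4.44089210e-16
  1.50408724e+00  1.84091450e+0
[... 395 characters left out ...]
-0.07751785]
(0.5, 0.04, 0.3) -1.5707963267948966 None
(0.55, -0.17, 0.3) 0 [-4.36739608e-01  6.60074049e-02  1.56986050e+00 -4.44089210e-16
  1.50572474e+00  1.13405672e+00]
(0.55, -0.17, 0.3) 1.5707963267948966 [-0.43673961  0.0660074   1.5698605   0.          1.50572474 -0.43673961]
(0.55, -0.17, 0.3) -1.5707963267948966 None
(0.45, -0.17, 0.3) 0 [-5.25335486e-01 -1.69275324e-01  1.79596872e+00 -4.44089210e-16
  1.51489925e+00  1.04546084e+00]
(0.45, -0.17, 0.3) 1.5707963267948966 [-0.52533549 -0.16927532  1.79596872  0.          1.51489925 -0.52533549]
(0.45, -0.17, 0.3) -1.5707963267948966 [-5.25335486e-01 -1.69275324e-01  1.79596872e+00 -4.44089210e-16
  1.51489925e+00  2.61625717e+00]
```

Run:
```python
from h import *
pi=np.pi
print(observe()["time_s"])
movep((.52,-.32,.26),[pi,0,pi/2]); print(observe()["time_s"],observe()["eef_pos"]); hold(.1); snap("w1")
movep((.55,.16,.26),[pi,0,pi/2]); print(observe()["time_s"],observe()["eef_pos"]); hold(.1); snap("w2")
print(observe()["time_s"])
z=np.load("w1.npz"); a=ortho(z,(.5,-.31),(.15,.13),0.0,.0006)
z=np.load("w2.npz"); b=ortho(z,(.5,.2),(.2,.17),0.0,.0006)
print(a.shape,b.shape)
cv2.imwrite("pics/o1.png",a[...,::-1]);cv2.imwrite("pics/o2.png",b[...,::-1])
h=max(a.shape[0],b.shape[0]);w=a.shape[1]+b.shape[1]
o=np.zeros((h,w,3),np.uint8);o[:b.shape[0],:b.shape[1]]=b;o[:a.shape[0],b.shape[1]:]=a
cv2.imwrite("pics/comb.png",o[:600,:1000,::-1] if w<=800 else cv2.resize(o,(800,int(h*800/w)))[...,::-1])
```

```text
0.1
1.8417 [ 0.51935893 -0.32095629  0.25983287]
3.7417 [0.5503516  0.15904887 0.25999087]
3.8917
(500, 433, 3) (666, 566, 3)
```

View pics/w1.png

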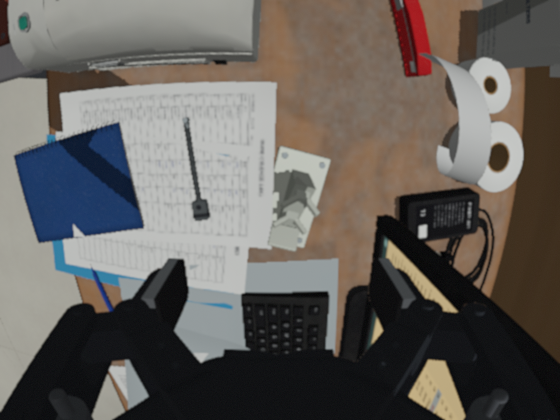

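View pics/w2.png

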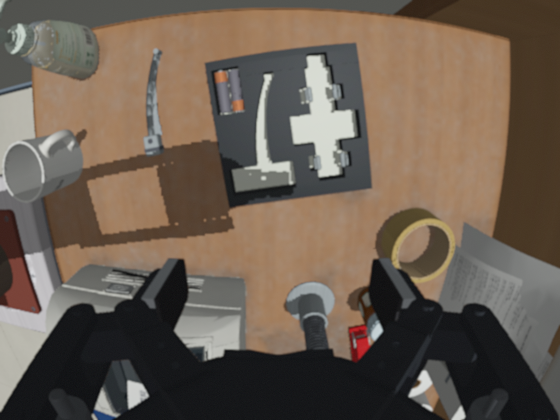

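w1: the straight blade is at heel (200,208), and the rest is at (297,200) with base holes at (285,153) and (322,163). w2: the curved blade has its heel at (152,145) and tip at (156,50), left of the tray (208..370, 45..207). The handle cut-out is on the right with clips, and the cup disc is at (311,300). Now for precise measurements from these two views.

```bash
cat >> h.py <<'E'
def wcloud(z):
    d=z["d"]; v,u=np.indices(d.shape); o,r=rays(z,np.stack([u,v],-1).reshape(-1,2))
    rc=r@z["T"][:3,2]; return (o+r*(d.reshape(-1)/rc)[:,None]).reshape(*d.shape,3)
def rect(mask,z,h):
    cs,_=cv2.findContours(mask.astype(np.uint8),cv2.RETR_EXTERNAL,cv2.CHAIN_APPROX_NONE)
    c=max(cs,key=cv2.contourArea)[:,0,:]; P=toz(z,c,h)[:,:2]
    return c,P,cv2.minAreaRect((P*1000).astype(np.float32))
E
python3 - <<'E'
from h import *
z=np.load("w2.npz"); P=wcloud(z); im=z["im"].astype(int)
print("depth check table",np.median(P[230:240,60:200].reshape(-1,3),0))
# tray
hull=(im.max(2)<75)&(P[...,1]>.08)&(P[...,0]>.4)&(P[...,0]<.68)&(P[...,2]<.06)
hull=cv2.morphologyEx(hull.astype(np.uint8),cv2.MORPH_OPEN,np.ones((5,5)))
c,Q,r=rect(hull,z,.028); print("tray",r,len(c))
np.save("trayc.npy",Q)
# heights inside tray
for n,u,v in [("foam",240,110),("floorH",315,150),("floorB",263,140),("blade heel",152,143),("tongue",154,90),("stub",312,300),("disc",295,298)]: print(n,P[v,u].round(4),im[v,u])
# pale floor
pale=(im.min(2)>140)&(P[...,1]>.1)&(P[...,0]>.44)&(P[...,0]<.68)&(P[...,2]<.04)
cs,_=cv2.findContours(pale.astype(np.uint8),cv2.RETR_EXTERNAL,cv2.CHAIN_APPROX_NONE)
for q in cs:
    if cv2.contourArea(q)>150:
        W=toz(z,q[:,0],.006)[:,:2]*1000; print("pale",cv2.contourArea(q),cv2.minAreaRect(W.astype(np.float32)))
# blade
m=(P[...,2]>.004)&(P[...,2]<.03)&(P[...,0]<.44)&(P[...,0]>.33)&(P[...,1]>.13)&(P[...,1]<.36)
m=cv2.morphologyEx(m.astype(np.uint8),cv2.MORPH_OPEN,np.ones((2,2)))
n,l,st,ce=cv2.connectedComponentsWithStats(m); k=1+st[1:,4].argmax(); print("blade comp",st[k])
B=P[l==k]; 
for y0 in np.arange(.17,.32,.012):
    s=B[(B[:,1]>=y0)&(B[:,1]<y0+.012)]
    if len(s): print(round(y0,3),len(s),s.min(0).round(4),s.max(0).round(4))
# rest
z=np.load("w1.npz"); P=wcloud(z)
m=(P[...,2]>.006)&(abs(P[...,0]-.53)<.09)&(abs(P[...,1]+.36)<.1)
A=P[m]
for y0 in np.arange(-.45,-.27,.01):
    s=A[(A[:,1]>=y0)&(A[:,1]<y0+.01)]
    if len(s): print(round(y0,3),len(s),s.min(0).round(3),s.max(0).round(3),"top at",s[s[:,2].argmax()].round(3))
bi=z["im"].astype(int)
m=(bi.min(2)>120)&(P[...,0]>.47)&(abs(P[...,0]-.53)<.09)&(abs(P[...,1]+.36)<.12)&(P[...,2]>.002)&(P[...,2]<.012)
print("base pts",m.sum(),P[m][:,2].mean()); c,Q,r=rect(m,z,.006); print(r)
v=np.kron(ortho(z,(.53,-.36),(.09,.1),0.0,.0005)[...,::-1],np.ones((1,1,1),np.uint8)); 
b=ortho(np.load("w2.npz"),(.5,.21),(.15,.14),0.0,.0007)[...,::-1]
o=np.zeros((max(v.shape[0],b.shape[0]),v.shape[1]+b.shape[1],3),np.uint8);o[:v.shape[0],:v.shape[1]]=v;o[:b.shape[0],v.shape[1]:]=b;cv2.imwrite("pics/o12.png",o);print(o.shape)
E
```

```text
depth check table [3.36385788e-01 6.56506415e-02 1.07871203e-04]
tray ((566.5339965820312, 185.30502319335938), (173.5608673095703, 113.97694396972656), 8.373948097229004) 565
foam [0.5051 0.2321 0.0193] [160 128 116]
floorH [0.5923 0.1857 0.0294] [152 155 149]
floorB [0.5312 0.1949 0.0061] [211 214 206]
blade heel [0.393  0.1964 0.0187] [150 157 160]
tongue [0.3931 0.2632 0.0045] [132 140 142]
stub [ 0.5962 -0.0191  0.0257] [73 76 77]
disc [ 0.5739 -0.029   0.0048] [115 122 124]
pale 963.5 ((528.9305419921875, 204.7547607421875), (55.28202438354492, 138.3978271484375), 9.24711799621582)
pale 3516.5 ((601.8751220703125, 224.95126342773438), (77.25782012939453, 149.99327087402344), 7.462286472320557)
blade comp [ 144   49   21  109 1025]
0.17 32 [ 0.3781  0.1761 -0.0018] [0.4001 0.1814 0.0189]
0.182 171 [ 3.824e-01  1.821e-01 -2.000e-04] [0.4025 0.194  0.0205]
0.194 160 [ 0.3822  0.194  -0.001 ] [0.4013 0.206  0.0202]
0.206 88 [0.3875 0.2061 0.0027] [0.3992 0.218  0.0191]
0.218 77 [0.3865 0.218  0.0033] [0.3959 0.2299 0.0177]
0.23 84 [0.3869 0.2301 0.003 ] [0.5498 0.2418 0.4028]
0.242
[... 1383 characters left out ...]
op at [ 0.577 -0.33   0.35 ]
-0.33 5602 [ 0.443 -0.33   0.006] [ 0.592 -0.32   0.359] top at [ 0.468 -0.32   0.359]
-0.32 13088 [ 0.441 -0.32   0.006] [ 0.591 -0.31   0.37 ] top at [ 0.58  -0.311  0.37 ]
-0.31 28700 [ 0.44  -0.31   0.006] [ 0.593 -0.3    0.369] top at [ 0.462 -0.31   0.369]
-0.3 373 [ 0.442 -0.3    0.006] [ 0.545 -0.29   0.366] top at [ 0.504 -0.3    0.366]
-0.29 200 [ 0.443 -0.29   0.006] [ 0.514 -0.28   0.011] top at [ 0.51  -0.282  0.011]
-0.28 165 [ 0.463 -0.28   0.006] [ 0.514 -0.27   0.011] top at [ 0.512 -0.276  0.011]
base pts 7740 0.0065168705956494075
((535.1392822265625, -359.6603698730469), (131.1822052001953, 239.1625518798828), 0.3579365611076355)
(428, 800, 3)
```

View pics/o12.png

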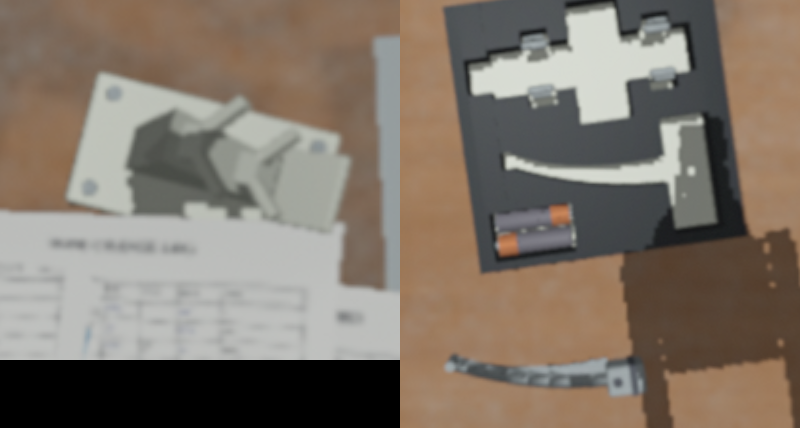

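The curved blade is beside the tray. Its heel is at about (.392,.193), its tongue runs towards +y, and it is 18 mm tall as specified. The rest rises towards world +y, yaw about -14°. I'll take one view covering cup and rest, one closer view of the tray, and fit edges.

Run:
```python
from h import *
pi=np.pi
movep((.545,.10,.24),[pi,0,pi/2]); hold(.15); snap("w3")
movep((.46,-.2,.30),[pi,0,0]); hold(.15); snap("w4"); print(observe()["time_s"])
z=np.load("w3.npz"); im=z["im"].astype(int)
def tray(n):
    z=np.load(n+".npz"); im=z["im"].astype(int)
    P=toz(z,np.stack(np.meshgrid(np.arange(560),np.arange(420)),-1).reshape(-1,2),.028).reshape(420,560,3)
    m=(im.max(2)<80)&(im[...,0]-im[...,2]<12)&(abs(P[...,0]-.568)<.13)&(abs(P[...,1]-.21)<.13)
    m=cv2.morphologyEx(m.astype(np.uint8),cv2.MORPH_OPEN,np.ones((5,5)))
    c,Q,r=rect(m,z,.028); print(n,"tray",np.round(r[0],1),np.round(r[1],1),r[2])
tray("w2");tray("w3")
z=np.load("w4.npz"); b=ortho(z,(.56,-.2),(.13,.24),0.0,.0006)
o=np.vstack([cv2.resize(z["im"],(800,600))[:330],cv2.resize(b,(800,int(b.shape[0]*800/b.shape[1])))])[:600]
cv2.imwrite("pics/o4.png",b[...,::-1]); print(b.shape)
```

```text
5.8583
w2 tray [563.8 214.9] [174.2 173. ] 8.019009590148926
w3 tray [553.9 214. ] [155.5 174.6] 8.524789810180664
(433, 800, 3)
```

View pics/w4.png

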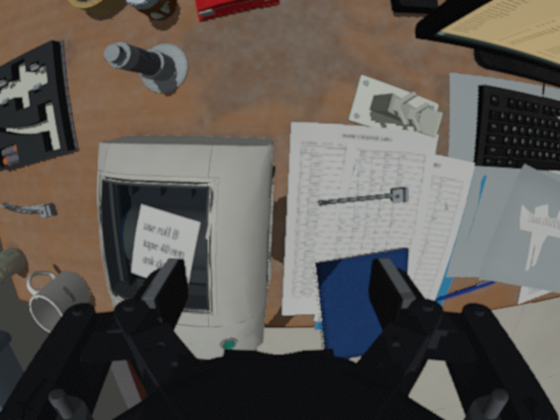

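w4: the handle stub top is at (119,51), the cup disc at (165,70), and the rest at (395,108) with its base corner holes at (366,85) and (357,115). Refining the tray (edge profiles), cup and rest fits.

Run:
```python
from h import *
def prof(n,yaw,h,c=(.566,.213)):
    """per-side mean edge location in tray axes"""
    z=np.load(n+".npz"); g=z["im"].astype(float)
    R=np.array([[np.cos(yaw),-np.sin(yaw)],[np.sin(yaw),np.cos(yaw)]])
    out={}
    for nm,ax in [("+x",(1,0)),("-x",(-1,0)),("+y",(0,1)),("-y",(0,-1))]:
        ax=np.array(ax); t=np.array([-ax[1],ax[0]]); es=[]
        for s in np.arange(-.075,.076,.005):
            r=np.arange(.07,.115,.0005)
            L=np.array(c)+(np.outer(r,ax)+s*t)@R.T
            uv=project(z,np.c_[L,np.full(len(L),h)]).astype(np.float32)
            p=cv2.remap(g[...,0].astype(np.float32),uv[:,:1],uv[:,1:],cv2.INTER_LINEAR)[:,0]
            p=cv2.GaussianBlur(p.reshape(1,-1),(0,0),2)[0]; d=np.diff(p); k=d[8:-4].argmax()+8
            if d[k]>1.5 and uv[k,1]<250: es.append((s,r[k]))
        es=np.array(es)
        if len(es)<6: print(n,nm,"few",len(es)); continue
        for _ in range(3):
            f=np.polyfit(es[:,0],es[:,1],1); rs=abs(es[:,1]-np.polyval(f,es[:,0])); es=es[rs<max(.0015,2*np.median(rs))]
        out[nm]=f; print(n,nm,len(es),"r0 mm",round(f[1]*1000,2),"slope",round(f[0],4))
    return out
prof("w2",np.radians(8),.028); prof("w3",np.radians(8),.028)
for n in ["w2","w3"]:
  z=np.load(n+".npz"); im=z["im"].astype(int)
  P=toz(z,np.stack(np.meshgrid(np.arange(560),np.arange(420)),-1).reshape(-1,2),.006).reshape(420,560,3)
  pale=((im.min(2)>120)&(abs(P[...,0]-.57)<.08)&(abs(P[...,1]-.21)<.1)).astype(np.uint8)
  cs,_=cv2.findContours(pale,cv2.RETR_EXTERNAL,cv2.CHAIN_APPROX_NONE)
  a=np.radians(8); R=np.array([[np.cos(a),-np.sin(a)],[np.sin(a),np.cos(a)]])
  for q in cs:
    if cv2.contourArea(q)>150:
        for h in (.006,.028):
          W=(toz(z,q[:,0],h)[:,:2]-[.566,.213])@R*1000; print(n,"pale",cv2.contourArea(q),h,"tray-frame box",W.min(0).round(1),W.max(0).round(1))
# cup
for n in ["w4"]:
  z=np.load(n+".npz"); P=wcloud(z)
  m=(abs(P[...,0]-.59)<.05)&(abs(P[...,1]+.04)<.05)
  for lo,hi in [(.147,.162),(.128,.144),(.003,.012)]:
    A=P[m&(P[...,2]>lo)&(P[...,2]<hi)]
    if len(A)>3: print("cup",lo,len(A),np.median(A,0).round(4),cv2.minEnclosingCircle((A[:,:2]*1000).astype(np.float32)))
  # rest
  A=P[(abs(P[...,0]-.535)<.06)&(abs(P[...,1]+.365)<.085)&(P[...,2]>-.01)]
  h,e=np.histogram(A[:,2],np.arange(-.005,.12,.002)); print(dict(zip(e.round(3),h)))
  im=z["im"]; cv2.imwrite("pics/rest.png",cv2.resize(im[60:150,330:450][...,::-1],None,fx=6,fy=6,interpolation=cv2.INTER_CUBIC))
```

```text
w2 +x 31 r0 mm 86.0 slope 0.0
w2 -x 31 r0 mm 88.85 slope -0.0031
w2 +y 31 r0 mm 89.58 slope -0.0026
w2 -y 31 r0 mm 85.0 slope 0.0
w3 +x 31 r0 mm 85.97 slope -0.001
w3 -x 31 r0 mm 89.31 slope -0.0039
w3 +y 13 r0 mm 84.24 slope 0.0937
w3 -y 31 r0 mm 85.0 slope 0.0
w2 pale 1068.0 0.006 tray-frame box [-65.8 -72.7] [-7.5 66.7]
w2 pale 1068.0 0.028 tray-frame box [-62.9 -67.4] [-7.8 64.2]
w2 pale 3989.5 0.006 tray-frame box [ -2.  -68.6] [76.  82.9]
w2 pale 3989.5 0.028 tray-frame box [ -2.6 -63.6] [71.  79.5]
w3 pale 2467.0 0.006 tray-frame box [-82.2 -72.6] [-7.3 66.3]
w3 pale 2467.0 0.028 tray-frame box [-78.9 -70.4] [-8.5 60.4]
w3 pale 4187.0 0.006 tray-frame box [ -1.2 -68.5] [76.5 82.5]
w3 pale 4187.0 0.028 tray-frame box [ -2.7 -66.5] [70.5 75.6]
cup 0.147 274 [ 0.5955 -0.0412  0.154 ] ((596.150634765625, -39.81170654296875), 9.667563438415527)
cup 0.128 356 [ 0.5918 -0.047   0.1386] ((595.7362670898438, -39.769649505615234), 13.997237205505371)
cup 0.003 975 [ 0.5865 -0.0524  0.0048] ((584.3469848632812, -41.15077209472656), 47.12755584716797)
{np.float64(-0.005): np.int64(1), np.
[... 1309 characters left out ...]
075): np.int64(20), np.float64(0.077): np.int64(20), np.float64(0.079): np.int64(48), np.float64(0.081): np.int64(52), np.float64(0.083): np.int64(79), np.float64(0.085): np.int64(65), np.float64(0.087): np.int64(42), np.float64(0.089): np.int64(40), np.float64(0.091): np.int64(38), np.float64(0.093): np.int64(34), np.float64(0.095): np.int64(4), np.float64(0.097): np.int64(0), np.float64(0.099): np.int64(0), np.float64(0.101): np.int64(0), np.float64(0.103): np.int64(0), np.float64(0.105): np.int64(0), np.float64(0.107): np.int64(0), np.float64(0.109): np.int64(0), np.float64(0.111): np.int64(0), np.float64(0.113): np.int64(0), np.float64(0.115): np.int64(0), np.float64(0.117): np.int64(0)}
```

View pics/rest.png

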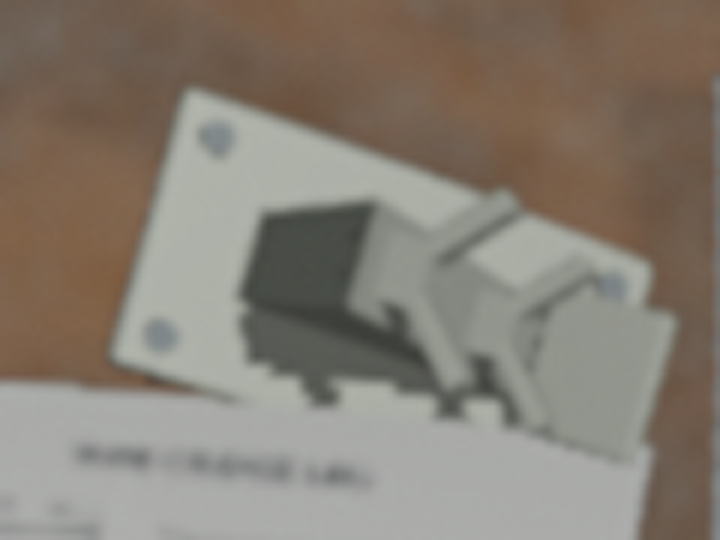

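The stub top circle measures (.596,-.040) at z=.154 with r=9.7 mm, as specified. The rest crop shows base corners at (190,90), (110,358) and (652,265). I'll take paired views at two tool yaws over cup and tray, to cancel the camera's ~2 mm bias, and fit the pocket edges.

```bash
cat >> h.py <<'E'
def edges(z,c,yaw,h,segs):
    """segs: (name, axis 'x'/'y', nominal, lo, hi[, lo,hi]); returns measured nominal offset (mm)"""
    R=np.array([[np.cos(yaw),-np.sin(yaw)],[np.sin(yaw),np.cos(yaw)]]); g=z["im"].astype(np.float32).mean(2); res={}
    for nm,ax,v,lo,hi in segs:
        es=[]
        for s in np.linspace(lo,hi,13):
            r=v+np.arange(-7,7.01,.25); L=np.c_[r,np.full(len(r),s)] if ax=="x" else np.c_[np.full(len(r),s),r]
            L=np.array(c)+L/1000@R.T
            uv=project(z,np.c_[L,np.full(len(L),h)]).astype(np.float32)
            p=cv2.remap(g,uv[:,:1],uv[:,1:],cv2.INTER_CUBIC)[:,0]; p=cv2.GaussianBlur(p.reshape(1,-1),(0,0),2)[0]
            lohi=(p.min()+p.max())/2; k=np.where(np.diff(np.sign(p-lohi))!=0)[0]
            if np.ptp(p)>50 and len(k)==1:
                k=k[0]; es.append((s,r[k]+.25*(lohi-p[k])/(p[k+1]-p[k])-v))
        if len(es)>4:
            es=np.array(es); f=np.polyfit(es[:,0],es[:,1],1); res[nm]=(round(np.median(es[:,1]),2),round(f[0],4),len(es))
        else: res[nm]=None
    return res
SEG=[("H x0","x",0,-21,5),("H x80","x",80,-21,5),("H y-25 l","y",-25,4,20),("H y9 l","y",9,4,20),("H y-25 r","y",-25,60,76),("H y9 r","y",9,60,76),
("H foot","y",-70,28,52),("H side-","x",24.2,14,24),("H side+","x",55.8,14,24),
("B x-80","x",-80,-70,-46),("B x-4","x",-4,-70,-46),("B y-74","y",-74,-76,-10),("B y-42 l","y",-42,-76,-62),("B y-42 r","y",-42,-24,-8)]
E
python3 - <<'E'
from h import *
pi=np.pi
for n,p,y in [("r0",(.46,-.36,.28),0),("c0",(.525,-.04,.30),0),("c1",(.595,-.115,.30),pi/2),("t1",(.575,.13,.2),pi/2),("t0",(.50,.205,.2),0)]:
    try: movep(p,[pi,0,y]); hold(.2); snap(n); o=observe(); print(n,o["time_s"],np.round(np.array(o["eef_pos"])-p,4))
    except Unreachable as e: print(n,e)
for n in ["w4","c0","c1"]:
  z=np.load(n+".npz"); P=wcloud(z)
  for h,lo,hi in [(.154,.148,.162),(.139,.128,.144)]:
    m=(abs(P[...,0]-.594)<.03)&(abs(P[...,1]+.04)<.03)&(P[...,2]>lo)&(P[...,2]<hi)
    v,u=np.where(m)
    if len(u)<10: continue
    c,Q,r=rect(cv2.morphologyEx(m.astype(np.uint8),cv2.MORPH_CLOSE,np.ones((5,5))),z,h); print(n,h,cv2.minEnclosingCircle((Q*1000).astype(np.float32)))
for n in ["t1","t0"]:
  z=np.load(n+".npz"); print(n,z["T"][:3,3].round(3)); print(edges(z,(.563,.215),np.radians(8),.006,SEG))
E
```

```text
r0 6.7917 [0.0006 0.0011 0.0007]
c0 8.2833 [-0.     -0.001  -0.0002]
c1 10.0083 [-0.0001  0.0002  0.0001]
t1 11.2917 [ 0.0007 -0.0012  0.0007]
t0 13.0667 [ 0.0001 -0.0001 -0.    ]
w4 0.154 ((595.6393432617188, -40.99274444580078), 10.413580894470215)
w4 0.139 ((594.63671875, -42.43627166748047), 15.740723609924316)
c0 0.154 ((596.68115234375, -38.91715621948242), 9.645415306091309)
c0 0.139 ((596.4701538085938, -38.8514289855957), 13.838229179382324)
c1 0.154 ((596.1035766601562, -39.43283462524414), 9.454880714416504)
c1 0.139 ((596.2730712890625, -39.20977783203125), 13.789579391479492)
t1 [0.575 0.203 0.344]
{'H x0': (np.float64(0.84), np.float64(0.0027), 13), 'H x80': (np.float64(-0.67), np.float64(-0.0012), 13), 'H y-25 l': (np.float64(-0.73), np.float64(-0.002), 13), 'H y9 l': (np.float64(-0.09), np.float64(0.0132), 13), 'H y-25 r': (np.float64(-0.51), np.float64(0.0106), 13), 'H y9 r': (np.float64(-0.3), np.float64(0.0414), 13), 'H foot': (np.float64(-0.84), np.float64(0.0033), 13), 'H side-': (np.float64(1.81), np.float64(0.0073), 13), 'H side+': (np.float64(-1.1), np.float64
[... 390 characters left out ...]
-0.22), np.float64(0.0024), 13), 'H y-25 l': (np.float64(-0.64), np.float64(0.0083), 13), 'H y9 l': (np.float64(-0.02), np.float64(0.035), 13), 'H y-25 r': (np.float64(-0.39), np.float64(0.0108), 13), 'H y9 r': (np.float64(-0.15), np.float64(-0.0281), 13), 'H foot': (np.float64(-0.95), np.float64(0.0026), 13), 'H side-': (np.float64(1.84), np.float64(-0.0088), 13), 'H side+': (np.float64(-0.32), np.float64(0.2239), 12), 'B x-80': (np.float64(0.49), np.float64(-0.0018), 13), 'B x-4': (np.float64(-1.95), np.float64(0.015), 13), 'B y-74': (np.float64(-1.2), np.float64(0.0015), 13), 'B y-42 l': (np.float64(-1.93), np.float64(-0.0069), 13), 'B y-42 r': (np.float64(-1.86), np.float64(0.0027), 13)}
```

Two yaws agree within 0.4 mm, so the tray is at (.5632,.2144) with yaw 8° and the handle axis at (.5964,-.0391). Rest and blade next, along with reachability checks for the plan.

```bash
cat >> h.py <<'E'
from scipy.spatial.transform import Rotation as Rn
def rpy(zt,yt):
    """tool orientation from tool z and tool y (world)"""
    zt=np.array(zt,float);yt=np.array(yt,float); return list(Rn.from_matrix(np.c_[np.cross(yt,zt),yt,zt]).as_euler("xyz"))
TRAY=np.array([.5632,.2144,0]); TY=np.radians(8.0)
HX=np.array([.5964,-.0391])
E
python3 - <<'E'
from h import *
w4=np.load("w4.npz"); uv=np.array([(190,90),(110,358),(652,265)])/6+[330,60]-.4
A,B,C=toz(w4,uv,.006)[:,:2]; print("corners",A,B,C,np.linalg.norm(A-B),np.linalg.norm(A-C))
yv=(A-C)/np.linalg.norm(A-C); yaw=np.arctan2(-yv[0],yv[1]); xv=np.array([np.cos(yaw),np.sin(yaw)])
ctr=(A+B)/2-.062*yv; print("rest guess",ctr,np.degrees(yaw),np.degrees(np.arctan2(*(A-B)[::-1])))
segs=[("+x","x",33,-30,56),("+y","y",62,-28,28),("-x","x",-33,35,56)]
for n in ["r0","w1","w4"]:
  for h in (.006,.008): print(n,h,edges(np.load(n+".npz"),ctr,yaw,h,segs))
# yokes by depth: stop plate & yokes in r0
z=np.load("r0.npz");P=wcloud(z); L=(P[...,:2]-ctr)@np.array([[np.cos(yaw),-np.sin(yaw)],[np.sin(yaw),np.cos(yaw)]])
for lo,hi in [(.08,.1),(.05,.064),(.03,.042)]:
  m=(abs(L[...,0])<.04)&(abs(L[...,1])<.09)&(P[...,2]>lo)&(P[...,2]<hi); print("rest z",lo,hi,m.sum(),L[m].min(0).round(4),L[m].max(0).round(4),P[m][:,2].max())
m=(abs(L[...,0])<.025)&(abs(L[...,1]-.045)<.01); print("base top h",np.median(P[m][:,2]))
# blade
for n in ["t1","t0","w2"]:
  z=np.load(n+".npz");P=wcloud(z); m=(P[...,2]>.012)&(P[...,2]<.024)&(abs(P[...,0]-.392)<.025)&(P[...,1]>.165)&(P[...,1]<.21)
  if m.sum()>20:
    c,Q,r=rect(m,z,.018); print(n,"heel-ish",m.sum(),P[m][:,2].mean(),r)
E
```

```text
corners [ 0.58295986 -0.30924861] [ 0.520761   -0.29198069] [ 0.55206169 -0.4271883 ] 0.06455136767132283 0.12191992166306814
rest guess [ 0.53614777 -0.36059058] -14.68057514959558 -15.515947121478531
r0 0.006 {'+x': (np.float64(-0.5), np.float64(0.0016), 13), '+y': (np.float64(0.13), np.float64(-0.0012), 13), '-x': None}
r0 0.008 {'+x': (np.float64(-0.68), np.float64(0.0017), 13), '+y': (np.float64(-0.14), np.float64(-0.0012), 13), '-x': None}
w1 0.006 {'+x': (np.float64(-0.44), np.float64(0.0007), 12), '+y': (np.float64(0.36), np.float64(0.0036), 13), '-x': None}
w1 0.008 {'+x': (np.float64(-0.85), np.float64(0.0009), 12), '+y': (np.float64(0.56), np.float64(0.0031), 13), '-x': None}
w4 0.006 {'+x': (np.float64(-0.34), np.float64(0.0045), 13), '+y': (np.float64(0.39), np.float64(0.0028), 13), '-x': None}
w4 0.008 {'+x': (np.float64(-0.69), np.float64(-0.0008), 13), '+y': (np.float64(0.83), np.float64(0.0022), 11), '-x': None}
rest z 0.08 0.1 548 [-0.0203  0.0106] [0.02   0.0385] 0.09648457829723733
rest z 0.05 0.064 489 [-0.0202 -0.0243] [0.0198 0.0165] 0.06397432413815307
rest z 0.03 0.042 377 [-0.0182 -0.0558] [ 0.0172 -0.0053] 0.04129114009201923
base top h 0.006612275815347068
t1 heel-ish 419 0.01772196872091241 ((392.22100830078125, 194.93099975585938), (23.598480224609375, 29.328672409057617), 6.549644470214844)
t0 heel-ish 391 0.017632624837269687 ((391.8194885253906, 195.4185028076172), (23.720430374145508, 29.50380516052246), 7.935330867767334)
w2 heel-ish 330 0.017705160833880896 ((391.48394775390625, 194.97308349609375), (23.057188034057617, 29.118507385253906), 10.000065803527832)
```

```bash
cat >> h.py <<'E'
RC=np.array([.5359,-.3604,0]); RY=np.radians(-14.68)
X=np.array([np.cos(RY),np.sin(RY),0]); Y=np.array([-np.sin(RY),np.cos(RY),0]); Z=np.array([0,0,1.])
s2=np.sqrt(.5); AX=s2*(Y+Z); N=s2*(Z-Y); FOOT=RC-.055*Y+.036*Z
TX=np.array([np.cos(TY),np.sin(TY),0]); TYv=np.array([-np.sin(TY),np.cos(TY),0])
E
python3 - <<'E'
from h import *
def t(n,p,o):
    q=inverse_kinematics(p,o); print(n,np.round(p,3),None if q is None else np.round(q,2))
for s in (1,-1):
    o=rpy(-AX,s*X); c=rpy(-Z,s*X)
    t(f"cup{s}",[*HX,.101],c); t("cup up",[*HX,.25],c)
    for k in (.15,0): t(f"park{s} N{k}",FOOT+.092*AX+k*N,o)
    t("park retreat",FOOT+.25*AX,o)
    o=rpy(-N,s*X)
    for k in (.12,-.014): t(f"side{s} {k}",FOOT+.0595*AX+k*N,o)
    h=TRAY+.04*TX-.008*TYv
    for k in (.25,.006): t(f"tray{s}",h+k*Z,rpy(-Z,s*TX))
print(FOOT,FOOT+.092*AX)
E
```

```text
cup1 [ 0.596 -0.039  0.101] [-0.2   0.28  1.71 -0.    1.15  0.06]
cup up [ 0.596 -0.039  0.25 ] [-0.2   0.14  1.58 -0.    1.42  0.06]
park1 N0.15 [ 0.512 -0.453  0.207] [-0.5   0.31  1.66 -0.86  1.12  0.13]
park1 N0 [ 0.538 -0.351  0.101] [-0.33  0.45  1.71 -0.9   1.12  0.39]
park retreat [ 0.567 -0.243  0.213] [-0.15  0.33  1.62 -0.8   1.38  0.35]
side1 0.12 [ 0.511 -0.455  0.163] [-1.08  0.82  1.02  0.53  1.89 -0.81]
side1 -0.014 [ 0.535 -0.363  0.068] [-1.    0.79  1.26  0.55  1.67 -0.85]
tray1 [0.604 0.212 0.25 ] [ 0.21  0.24  1.46 -0.    1.43  0.07]
tray1 [0.604 0.212 0.006] [ 0.21  0.5   1.63 -0.    1.02  0.07]
cup-1 [ 0.596 -0.039  0.101] None
cup up [ 0.596 -0.039  0.25 ] None
park-1 N0.15 [ 0.512 -0.453  0.207] None
park-1 N0 [ 0.538 -0.351  0.101] None
park retreat [ 0.567 -0.243  0.213] None
side-1 0.12 [ 0.511 -0.455  0.163] [-1.08  0.82  1.02  0.53  1.89  2.33]
side-1 -0.014 [ 0.535 -0.363  0.068] [-1.    0.79  1.26  0.55  1.67  2.29]
tray-1 [0.604 0.212 0.25 ] None
tray-1 [0.604 0.212 0.006] None
[ 0.52196188 -0.41360459  0.036     ] [ 0.53844784 -0.35067437  0.10105382]
```

Run:
```python
from h import *
def st(n):
    o=observe(); print(n,round(o["time_s"],2),np.round(o["eef_pos"],4),"open",round(o["opening"],4),"F",np.round(o["ft_force"],1),round(o["grasp_force"],1))
c=rpy(-Z,X)
gripper_to(.07)
move_l((.5,.205,.30),.3); movep((*HX,.27),c); move_l((*HX,.101),.15,max_force=15); st("at cup")
gripper_to(.01,60); st("grip")
print(move_l((*HX,.30),.15)); st("lift")
if observe()["opening"]<.02: raise SystemExit("lost")
P0=FOOT+.092*AX
movep(P0+.09*N+.005*AX,rpy(-AX,X)); st("prepark")
hold(.2); im,_=get_image("scene"); cv2.imwrite("pics/park0.png",im[...,::-1])
print(move_l(P0+.015*N+.005*AX,.1,max_force=12)); st("near")
print(move_l(P0-.002*N+.005*AX,.03,max_force=8)); st("yoke")
```

```text
at cup 16.68 [ 0.5973 -0.0392  0.1022] open 0.0699 F [-0.2 -0.2 -0.2] 0.0
grip 17.14 [ 0.597  -0.0392  0.1018] open 0.0266 F [-0.4 -0.   3.8] 58.9
False
lift 18.62 [ 0.5958 -0.039   0.2985] open 0.0267 F [ 0.7  0.4 -2.1] 59.7
prepark 20.06 [ 0.5239 -0.4085  0.1688] open 0.0268 F [ 0.4  0.1 -3.5] 59.7
False
near 21.21 [ 0.537  -0.3579  0.1158] open 0.0268 F [ 0.2 -0.1 -2.5] 59.9
False
yoke 21.93 [ 0.5397 -0.3456  0.1029] open 0.0266 F [ 0.7  1.8 -2.9] 59.9
```

Run:
```python
from h import *
def st(n):
    o=observe(); p=np.array(o["eef_pos"])-FOOT; print(n,round(o["time_s"],2),"s",round(p@AX*1000,1),"n",round(p@N*1000,1),"x",round(p@X*1000,1),"open",round(o["opening"],4),"F",np.round(o["ft_force"],1),round(o["grasp_force"],1))
st("0")
p=np.array(observe()["eef_pos"])
print(move_l(p-.012*AX,.03,max_force=6)); st("stop")
hold(.2); st("stop2")
gripper_to(.05); st("open"); hold(.3)
p=np.array(observe()["eef_pos"]); move_l(p+.09*AX,.2); st("ret")
move_l(p+.09*AX+.12*Z,.3)
hold(.1); snap("pk"); im,d=get_image("scene"); c=get_calibration("scene"); np.savez("scene2.npz",im=im,d=d,K=c["intrinsics"],T=c["world_from_camera"])
cv2.imwrite("pics/pkc.png",np.vstack([cv2.resize(im[230:340,230:390],(480,330),interpolation=cv2.INTER_CUBIC),]) [...,::-1])
P=cloud("scene2"); L=P-FOOT
s=L@AX;n=L@N;x=L@X
m=(abs(x)<.02)&(abs(n)<.02)&(s>-.02)&(s<.16)
print(m.sum(),"s range",np.percentile(s[m],[1,99]).round(4))
for a,b in [(.04,.08),(.09,.125),(.132,.143)]:
    k=m&(s>a)&(s<b); print(a,k.sum(),"x",np.percentile(x[k],[3,50,97]).round(4),"n",np.percentile(n[k],[3,50,97]).round(4))
```

```text
0 21.93 s 97.0 n -2.3 x -0.1 open 0.0266 F [ 0.7  1.8 -2.9] 59.9
True
stop 22.13 s 96.9 n -2.7 x 0.1 open 0.0265 F [1.  4.5 4.1] 60.5
stop2 22.33 s 96.9 n -2.8 x 0.1 open 0.0269 F [0.8 5.9 5.4] 60.5
open 22.68 s 95.5 n -3.8 x -1.0 open 0.0501 F [ 0.   0.2 -1. ] 0.0
ret 23.58 s 185.4 n -4.1 x -1.1 open 0.0499 F [ 0.3 -0.5  0.1] 0.0
958 s range [-0.0186  0.1487]
0.04 259 x [-0.0131  0.0025  0.0146] n [-0.0077  0.0071  0.0116]
0.09 221 x [-0.0121  0.0028  0.0151] n [-0.0068  0.0067  0.0111]
0.132 48 x [-0.0096  0.0022  0.0128] n [-0.005   0.004   0.0096]
```

View pics/pkc.png

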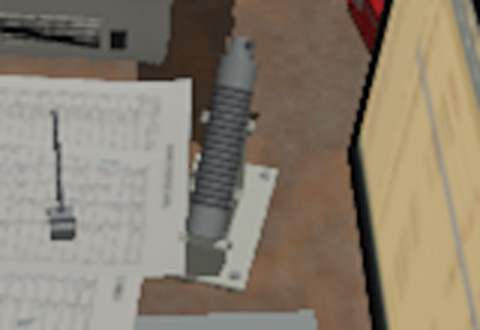

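The crop shows the handle lying on the rest in both yokes, with its foot by the stop plate at (205,255) and head up at (240,45). I'll check its pose with the wrist cloud and then take the side grasp.

Run:
```python
from h import *
P=wcloud(np.load("pk.npz")); L=P-FOOT; s=L@AX;n=L@N;x=L@X
m=(abs(x)<.025)&(abs(n)<.025)&(s>.0)&(s<.16)
print(m.sum(),np.percentile(s[m],[.5,99.5]).round(4))
for a in np.arange(0,.16,.01):
    k=m&(s>a)&(s<a+.01)
    if k.sum()>8: print(round(a,3),k.sum(),"x",np.percentile(x[k],[2,50,98]).round(4),"n",np.percentile(n[k],[3,50,98]).round(4))
im=np.load("pk.npz")["im"]; k=m&(s>.125)
for a in np.arange(.12,.156,.002):
    k=m&(s>a)&(s<a+.002)
    print(round(a,3),k.sum(), (np.ptp(x[k]).round(4),np.percentile(n[k],97).round(4)) if k.any() else "",end="; ")
```

```text
991 [0.085  0.1508]
0.09 166 x [-0.0183 -0.0022  0.019 ] n [-0.0247 -0.0192 -0.0088]
0.13 412 x [-0.0122  0.0003  0.0137] n [-0.0169 -0.0037  0.0082]
0.14 323 x [-0.007   0.001   0.0086] n [-0.0126 -0.0046  0.0043]
0.15 75 x [-0.0062  0.0002  0.0085] n [-0.0116 -0.0046  0.0031]
0.12 0 ; 0.122 0 ; 0.124 0 ; 0.126 0 ; 0.128 0 ; 0.13 0 ; 0.132 159 (np.float64(0.0269), np.float64(0.0078)); 0.134 250 (np.float64(0.0268), np.float64(0.0072)); 0.136 3 (np.float64(0.0216), np.float64(0.0055)); 0.138 0 ; 0.14 0 ; 0.142 0 ; 0.144 0 ; 0.146 25 (np.float64(0.016), np.float64(0.0045)); 0.148 298 (np.float64(0.0167), np.float64(0.0035)); 0.15 75 (np.float64(0.0166), np.float64(0.0027)); 0.152 0 ; 0.154 0 ;
```

Both the contact and the end-on view show the handle about 5.7 mm further along rest +y than the base edge implied: shoulder at 134 mm instead of 130, n = -4 mm. I'll use that measured pose. Checking monitor clearance, then the side grasp.

```bash
sed -i 's/^s2=.*/&; FOOT=FOOT+.0057*Y+.0006*X/' h.py
cat >> h.py <<'E'
def stt(n):
    o=observe(); print(n,round(o["time_s"],2),np.round(o["eef_pos"],4),"open",round(o["opening"],4),"F",np.round(o["ft_force"],1),round(o["grasp_force"],1))
E
python3 - <<'E'
from h import *
P=cloud("scene2")
for y in np.arange(-.65,-.3,.05):
    m=(P[...,1]>y)&(P[...,1]<y+.05)&(P[...,2]>.06)&(P[...,2]<.45)&(P[...,0]>.56); print(round(y,2),m.sum(),P[m][:,0].min().round(3) if m.any() else "",end=" | ")
o=rpy(-N,X); G=FOOT+.0595*AX
movep(G+.17*N+.08*Z,o); stt("pre")
move_l(G+.05*N,.2); gripper_to(.06)
print(move_l(G-.013*N,.08,max_force=10)); stt("at")
gripper_to(.01,70); stt("grip")
hold(.1)
if observe()["opening"]>.02:
    print(move_l(G+.05*N,.1)); stt("lift")
    move_l(G+.05*N+.12*Z,.2); stt("lift2")
E
```

```text
-0.65 5049 0.626 | -0.6 5056 0.627 | -0.55 4505 0.627 | -0.5 3287 0.626 | -0.45 2587 0.627 | -0.4 2303 0.627 | -0.35 1026 0.56 | pre 25.57 [ 0.505  -0.4826  0.2776] open 0.0502 F [ 0.9  0.1 -0.6] 0.0
False
at 27.84 [ 0.5372 -0.3591  0.0693] open 0.06 F [-0.2 -0.5 -0.6] 0.0
grip 28.25 [ 0.5372 -0.3595  0.0695] open 0.0259 F [ 0.5 -2.5  2.1] 68.8
False
lift 29.13 [ 0.5255 -0.4015  0.113 ] open 0.0261 F [-0.2  0.5 -3.1] 68.8
lift2 29.88 [ 0.5253 -0.4012  0.232 ] open 0.026 F [-0.2  0.  -3. ] 68.8
```

Run:
```python
from h import *
movep((.53,-.28,.33),rpy(-Z,X)); 
H=TRAY+.04*TX-.008*TYv
movep(H+.25*Z,rpy(-Z,TX)); move_l(H+.12*Z,.2); hold(.2)
o=observe(); z0=snap("hd"); stt("above tray"); z=np.load("hd.npz"); P=wcloud(z)
R=Rn.from_euler("xyz",o["tcp_rot"]).as_matrix(); L=(P-o["eef_pos"])@R
m=(abs(L[...,1])<.03)&(L[...,0]>.015)&(L[...,0]<.12)&(L[...,2]<.03)&(L[...,2]>-.05)
print(m.sum())
for a in np.arange(.01,.12,.008):
    k=m&(L[...,0]>a)&(L[...,0]<a+.008)
    if k.sum()>10: print(round(a,3),k.sum(),"y",np.percentile(L[k][:,1],[1,50,99]).round(4),"z",np.percentile(L[k][:,2],[1,20,99]).round(4))
print("x end",np.percentile(L[m][:,0],[99,99.9]))
print(edges(z,TRAY[:2],TY,.006,SEG))
```

```text
above tray 33.48 [0.605  0.2123 0.1218] open 0.0258 F [ 0.2 -0.9 -2.1] 69.0
11254
0.01 452 y [-0.0142 -0.0007  0.0131] z [-0.0264 -0.0255 -0.0139]
0.018 1145 y [-0.0142 -0.0007  0.0128] z [-0.0267 -0.0256 -0.0144]
0.026 1279 y [-0.0141 -0.0007  0.0128] z [-0.0269 -0.0256 -0.0135]
0.034 1290 y [-0.014  -0.0007  0.0127] z [-0.0269 -0.0256 -0.0141]
0.042 1418 y [-0.0141 -0.0007  0.0128] z [-0.027  -0.0256 -0.0139]
0.05 1426 y [-0.014  -0.0008  0.0126] z [-0.0265 -0.0252 -0.0145]
0.058 1474 y [-0.0139 -0.0008  0.0125] z [-0.0263 -0.0252 -0.0139]
0.066 1340 y [-0.0136 -0.0008  0.0124] z [-0.0263 -0.0248 -0.013 ]
0.074 947 y [-0.0094 -0.0004  0.0083] z [-0.0217 -0.0204 -0.0124]
0.082 483 y [-0.009  -0.0004  0.0077] z [-0.0218 -0.0204 -0.0133]
x end [0.08521684 0.08616381]
{'H x0': (np.float64(0.89), np.float64(-0.0001), 12), 'H x80': (np.float64(0.11), np.float64(-0.0098), 12), 'H y-25 l': (np.float64(-0.22), np.float64(0.0012), 7), 'H y9 l': (np.float64(-4.83), np.float64(0.0004), 7), 'H y-25 r': (np.float64(-0.27), np.float64(-0.0476), 6), 'H y9 r': (np.float64(-4.45), np.float64(0.0142), 6), 'H foot': None, 'H side-': (np.float64(-2.49), np.float64(0.0829), 10), 'H side+': None, 'B x-80': (np.float64(0.86), np.float64(0.0145), 10), 'B x-4': (np.float64(-2.23), np.float64(-0.3382), 6), 'B y-74': (np.float64(-0.43), np.float64(0.0028), 12), 'B y-42 l': None, 'B y-42 r': None}
```

View pics/hd.png

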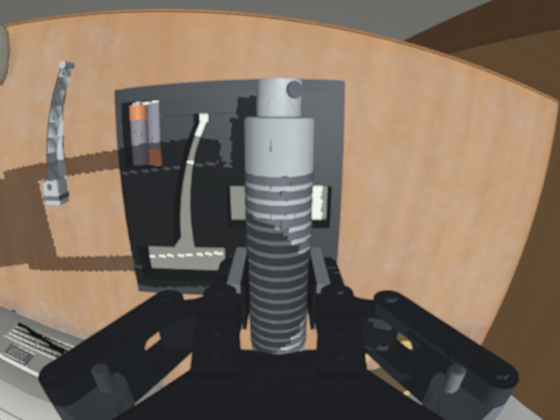

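Held handle: stub end 85.7 mm ahead of the TCP, axis 13 mm above it, and centred to 0.6 mm. It lies over its cut-out, so I lower and press.

Run:
```python
from h import *
H=TRAY+.04*TX-.0085*TYv-.0006*TX
print(move_l(H+.05*Z,.15,max_force=10)); stt("50")
o=observe(); e=np.array(o["eef_pos"])-(TRAY+.04*TX-.0085*TYv); print("err tray",e@TX*1000,e@TYv*1000)
print(move_l(H+.025*Z,.05,max_force=6)); stt("25")
print(move_l(H+.006*Z,.03,max_force=30)); stt("press"); hold(.2); stt("p2")
```

```text
False
50 34.1 [0.6038 0.2116 0.0505] open 0.0261 F [ 0.6 -0.2 -2.6] 69.0
err tray -0.18714825684105313 0.07269337444730163
True
25 34.58 [0.6044 0.2116 0.0262] open 0.0259 F [ 5.4  1.  -1.6] 69.0
False
press 35.39 [0.6054 0.2118 0.0082] open 0.0258 F [1.7 0.7 9.5] 70.5
p2 35.59 [0.6053 0.2118 0.0081] open 0.0255 F [2.6 1.1 8.4] 70.5
```

Run:
```python
from h import *
p=np.array(observe()["eef_pos"])
print(move_l([*p[:2],.001],.03,max_force=22)); stt("press"); hold(.2); stt("p2")
gripper_to(.05); stt("open"); hold(.2)
p=np.array(observe()["eef_pos"]); move_l([*p[:2],.08],.15); gripper_to(.0)
H=TRAY+.04*TX-.008*TYv; move_l(H+.06*Z,.15)
# press along the handle between the clips, fingers shut
for d in (0,):
    q=H+d*TYv
    print(move_l(q+.026*Z,.06,max_force=25)); stt("press%g"%d)
    hold(.15); move_l(q+.06*Z,.15)
p=np.array(observe()["eef_pos"]); move_l(TRAY+.02*TX-.10*TYv+.2*Z,.25); hold(.2); snap("hm")
P=wcloud(np.load("hm.npz")); L=(P-TRAY)@np.c_[TX,TYv,Z]
m=(abs(L[...,0]-.04)<.02)&(L[...,1]>-.075)&(L[...,1]<.085)&(L[...,2]<.1)
for a in np.arange(-.072,.085,.012):
    k=m&(L[...,1]>a)&(L[...,1]<a+.012)&(abs(L[...,0]-.04)<.004); k2=m&(L[...,1]>a)&(L[...,1]<a+.012)&(L[...,2]>.024)
    if k.any(): print(round(a,3),k.sum(),"top z",np.median(L[k][:,2]).round(4),np.percentile(L[k2][:,0],[2,98]).round(4) if k2.any() else "")
stt("end")
```

```text
True
press 35.8 [0.6054 0.2118 0.0081] open 0.026 F [-2.7 -0.8  7.5] 70.0
p2 36.0 [0.6054 0.2118 0.0082] open 0.0256 F [-1.3 -0.6  8. ] 70.0
open 36.36 [0.6055 0.2118 0.0071] open 0.0502 F [ 0.1 -0.3 -0.5] 0.0
True
press0 38.48 [0.6053 0.2122 0.0339] open -0.0002 F [1.2 0.2 6.9] 3.6
-0.072 90 top z 0.0327 [0.0204 0.0593]
-0.06 112 top z 0.0337 [0.0214 0.0591]
-0.048 117 top z 0.0337 [0.0222 0.0591]
-0.036 108 top z 0.034 [0.0203 0.0594]
-0.024 115 top z 0.034 [0.028  0.0538]
-0.012 110 top z 0.0339 [0.0281 0.0545]
-0.0 98 top z 0.0342 [0.022  0.0579]
0.012 100 top z 0.0342 [0.0202 0.0591]
0.024 96 top z 0.034 [0.0219 0.0592]
0.036 97 top z 0.034 [0.021  0.0591]
0.048 96 top z 0.0338 [0.0201 0.0592]
0.06 88 top z 0.0292 [0.02   0.0592]
0.072 99 top z 0.0285 [0.02   0.0591]
0.084 6 top z 0.0276 [0.0214 0.0587]
end 40.03 [0.5961 0.1188 0.1982] open -0.0003 F [-0.6 -0.9  0.2] 0.0
```

The handle top is at z = 34 mm along its whole length, so it's fully home. Now the blade.

Run:
```python
from h import *
gripper_to(.05)
movep((.395,.115,.2),rpy(-Z,TX)); hold(.2); snap("b1"); stt("b")
z=np.load("b1.npz"); P=wcloud(z); print(z["T"][:3,3])
m=(P[...,2]>.0155)&(P[...,2]<.022)&(abs(P[...,0]-.392)<.03)&(P[...,1]>.165)&(P[...,1]<.34)
n,l,s,_=cv2.connectedComponentsWithStats(m.astype(np.uint8)); k=1+s[1:,4].argmax(); m=l==k
c,Q,r=rect(m,z,.018); print("top comp",s[k],r)
for w in (5,7,9,11):
    mo=cv2.morphologyEx(m.astype(np.uint8),cv2.MORPH_OPEN,np.ones((w,w))); 
    if mo.any(): c,Q,r=rect(mo,z,.018); print(w,np.round(r[0],1),np.round(r[1],1),round(r[2],1))
B=(P[...,2]>.007)&(P[...,2]<.022)&(abs(P[...,0]-.392)<.03)&(P[...,1]>.165)&(P[...,1]<.34); A=P[B]
print("y range",np.percentile(A[:,1],[.5,99.5]))
i=A[:,1]>np.percentile(A[:,1],99)-.004; print("tip",A[i].mean(0))
for y in np.arange(.17,.32,.01):
    a=A[(A[:,1]>y)&(A[:,1]<y+.01)&(A[:,2]>.0115)]
    if len(a): print(round(y,3),len(a),np.percentile(a[:,0],[3,97]).round(4),a[:,2].max().round(4))
cv2.imwrite("pics/heel.png",cv2.resize(ortho(z,(.395,.235),(.04,.09),.018,.0004),None,fx=1.7,fy=1.7)[...,::-1])
```

```text
b 41.64 [0.3959 0.1149 0.2001] open 0.0502 F [ 0.4 -0.9  0.4] 0.0
[0.38510252 0.18841692 0.3431096 ]
top comp [275   0  35 118 889] ((390.10784912109375, 242.4337158203125), (21.248828887939453, 124.5558853149414), 0.7834979295730591)
5 [390.7 193.5] [18.8 25. ] 8.3
7 [390.7 193.5] [18.8 25. ] 8.3
9 [390.7 193.5] [18.8 25. ] 8.3
11 [391.2 193.6] [17.8 25. ] 8.3
y range [0.18062688 0.30518787]
tip [0.39799115 0.30347337 0.01523005]
0.17 1 [0.3842 0.3842] 0.0146
0.18 185 [0.3826 0.4008] 0.0208
0.19 199 [0.3813 0.3998] 0.02
0.2 147 [0.3809 0.3986] 0.0198
0.21 50 [0.3858 0.3907] 0.0174
0.22 53 [0.3853 0.3903] 0.018
0.23 54 [0.3852 0.39  ] 0.0176
0.24 47 [0.3857 0.3903] 0.018
0.25 42 [0.3867 0.3909] 0.018
0.26 53 [0.387  0.3924] 0.0177
0.27 41 [0.3889 0.3939] 0.0177
0.28 47 [0.3902 0.3957] 0.0183
0.29 47 [0.3925 0.398 ] 0.0174
0.3 26 [0.395  0.4002] 0.0173
```

View pics/heel.png

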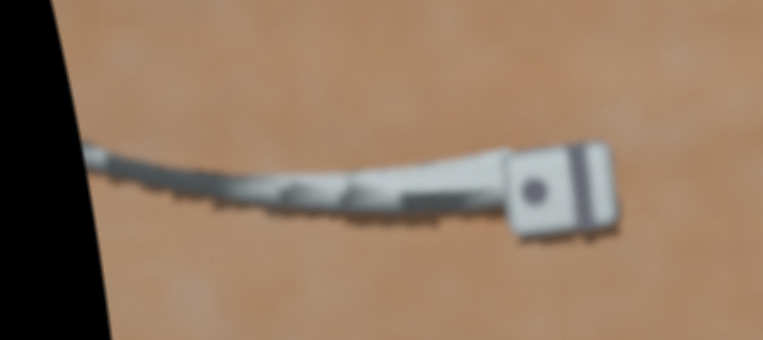

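The crop shows the heel at (565,190) with the tongue bending to the upper left (+x). The heel is at (.3909,.1935), yaw about 7.5°, top about 18 mm, so the curved blade is confirmed. Grasping.

Run:
```python
from h import *
b=np.radians(7.7); bx=np.array([np.cos(b),np.sin(b),0])
p=np.array([.3909,.1935,0])
movep(p+.10*Z,rpy(-Z,bx)); print(move_l(p+.03*Z,.12,max_force=8)); print(move_l(p+.003*Z,.05,max_force=6)); stt("down")
gripper_to(.005,60); stt("grip")
print(move_l(p+.15*Z,.12)); stt("lift")
H=TRAY-.042*TX-.058*TYv
movep(H+.12*Z,rpy(-Z,TX)); hold(.2)
o=observe(); snap("bh"); stt("above"); z=np.load("bh.npz"); P=wcloud(z)
e=np.array(o["eef_pos"])-H; print("err",e@TX*1000,e@TYv*1000)
R=Rn.from_euler("xyz",o["tcp_rot"]).as_matrix(); L=(P-o["eef_pos"])@R
m=(abs(L[...,1]-.008)<.03)&(L[...,0]>.012)&(L[...,0]<.14)&(L[...,2]<.02)&(L[...,2]>-.03)
for a in np.arange(.012,.13,.008):
    k=m&(L[...,0]>a)&(L[...,0]<a+.008)
    if k.sum()>5: print(round(a,3),k.sum(),"y",np.percentile(L[k][:,1],[2,50,98]).round(4),"z",np.percentile(L[k][:,2],[3,50]).round(4))
print("end x",np.percentile(L[m][:,0],[99,99.8]))
```

```text
False
False
down 43.64 [0.3908 0.1935 0.0028] open 0.0498 F [ 0.3 -0.3 -0.4] 0.0
grip 44.02 [0.3914 0.1937 0.0035] open 0.0185 F [-0.3 -1.3  5. ] 58.9
False
lift 45.4 [0.3903 0.1933 0.1491] open 0.0188 F [ 0.9 -0.2 -0.7] 58.6
above 46.29 [0.5291 0.1518 0.1204] open 0.0186 F [ 0.3  0.6 -1.4] 58.6
err -0.6710811147996747 0.7276174083768271
0.012 850 y [-0.0095  0.0019  0.0102] z [-0.0143 -0.0077]
0.02 449 y [-0.0024  0.0035  0.0099] z [-0.0133 -0.0013]
0.028 448 y [-0.0016  0.0038  0.0098] z [-0.0133 -0.0017]
0.036 422 y [-0.0012  0.0034  0.0096] z [-0.0134 -0.0113]
0.044 395 y [0.0001 0.0041 0.0095] z [-0.0133 -0.0119]
0.052 363 y [0.0014 0.005  0.0103] z [-0.0134 -0.0118]
0.06 365 y [0.0027 0.0064 0.0111] z [-0.0135 -0.012 ]
0.068 333 y [0.0047 0.008  0.0126] z [-0.0133 -0.0121]
0.076 283 y [0.007  0.0099 0.0135] z [-0.0132 -0.0121]
0.084 281 y [0.0094 0.0126 0.0159] z [-0.0133 -0.012 ]
0.092 270 y [0.0121 0.0155 0.0188] z [-0.0135 -0.012 ]
0.1 250 y [0.015  0.0186 0.022 ] z [-0.0134 -0.012 ]
0.108 298 y [0.0188 0.0219 0.0266] z [-0.0136 -0.0121]
0.116 108 y [0.0204 0.0236 0.0268] z [-0.0138 -0.0124]
end x [0.11735428 0.11863575]
```

Blade is level in the grip, heel centred, 1.3 mm back along its length. Laying it in.

Run:
```python
from h import *
H=TRAY-.042*TX-.0569*TYv+.0002*TX
move_l(H+.05*Z,.12); hold(.2); e=np.array(observe()["eef_pos"])-H; print("err",e@TX*1000,e@TYv*1000)
H2=H-(e@TX)*TX-(e@TYv)*TYv
print(move_l(H2+.030*Z,.08,max_force=5)); stt("30")
print(move_l(H2+.0085*Z,.04,max_force=5)); stt("low"); hold(.1)
```

```text
err 0.8907190927339577 0.009241970801616397
True
30 47.56 [0.5294 0.1521 0.0281] open 0.0189 F [ 2.9  1.  -2.1] 58.6
True
low 48.05 [0.5295 0.1521 0.0095] open 0.0183 F [0.2 0.  5.3] 59.3
```

Run:
```python
from h import *
gripper_to(.034); hold(.1); stt("open")
p=np.array(observe()["eef_pos"]); move_l([*p[:2],.08],.12)
move_l(TRAY-.01*TX-.075*TYv+.2*Z,.25); hold(.2); snap("fin"); stt("look")
P=wcloud(np.load("fin.npz")); L=(P-TRAY)@np.c_[TX,TYv,Z]
x,y,z=L[...,0],L[...,1],L[...,2]
m=(z>.018)&(z<.04)&(abs(x+.042)<.012)&(abs(y+.058)<.015); print("heel",m.sum(),np.median(L[m],0).round(4),np.percentile(L[m],[2,98],axis=0).round(4))
im=np.load("fin.npz")["im"].astype(int)
for a in np.arange(-.04,.07,.012):
    # tongue path x = -.042+.024*(t)^2 approx ; take high points in pocket strip
    t=max(0,(a+.058)/.12); xc=-.042+.024*t*t
    k=(abs(x-xc)<.006)&(y>a)&(y<a+.012)&(z>.012)&(z<.0262)
    if k.any(): print(round(a,3),k.sum(),"x",np.median(x[k]).round(4),"z",np.percentile(z[k],[50,95]).round(4))
k=(abs(x-.04)<.004)&(y>-.066)&(y<.055); print("handle top",np.percentile(z[k],[5,50,95]).round(4))
cv2.imwrite("pics/fino.png",cv2.resize(ortho(np.load("fin.npz"),TRAY[:2],(.105,.115),.02,.0005),(736,672))[...,::-1])
```

```text
open 48.55 [0.5298 0.1521 0.0096] open 0.0341 F [-0.6 -0.6  0.7] 0.0
look 50.18 [0.5623 0.1388 0.1978] open 0.034 F [-0.  -0.4 -0.1] 0.0
heel 550 [-0.0423 -0.0565  0.0241] [[-0.0523 -0.0699  0.021 ]
 [-0.0325 -0.0439  0.0257]]
-0.04 83 x -0.0421 z [0.022  0.0239]
-0.028 81 x -0.041 z [0.0219 0.0232]
-0.016 80 x -0.0398 z [0.0221 0.0235]
-0.004 72 x -0.0369 z [0.0219 0.0235]
0.008 71 x -0.0347 z [0.022  0.0233]
0.02 79 x -0.031 z [0.0217 0.0232]
0.032 76 x -0.027 z [0.0216 0.0237]
0.044 69 x -0.0223 z [0.0219 0.0232]
0.056 78 x -0.0185 z [0.0213 0.0236]
0.068 2 x -0.0175 z [0.026  0.0261]
handle top [0.033  0.2721 0.295 ]
```

View pics/fino.png

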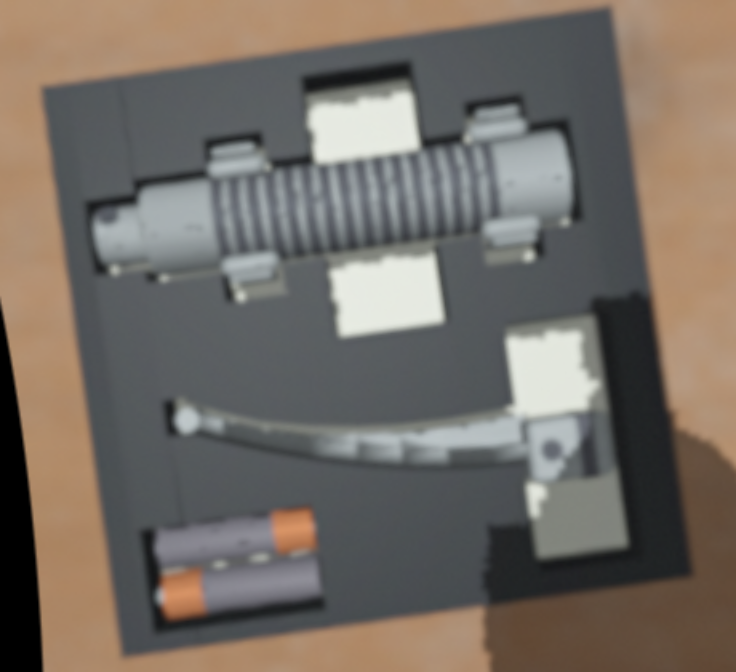

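The final view shows the handle under both clip pairs (top at 34 mm). The blade is flat in its cut-out, with heel top 24 mm (6+18) and tongue level at about 22 mm. The gripper is clear.

```bash
python3 -c "
from plant import *
print(job_done())"
```

```text
the job is handed in; nothing more can be done
None
```

The job is handed in at about 50 s of the 72 s allowed: the handle was parked on the rest, retaken from the side and pressed home under both clip pairs, and the curved blade lies flat in its cut-out.

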